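Loosen the length stop and push it home

TASK

Turn the stop's big knurled wheel anticlockwise (seen from above) by rolling a fingertip along its rim, counting the turns, until its orange dot has come round to the yellow pointer for the second time; leave it there. Then, with a fingertip on the blue stop block itself, push the block along its track until it rests against the yellow end block, with the dot still at the pointer. Grip and lift nothing, do not force the wheel or the block, and do not disturb the loose things around.

Things in the scene. Friction and masses are not known exactly. Their poses are not given: they have to be found in the camera images.
- jig: the fixed jig: plywood board 280 (x) x 340 (y) x 18 mm on the bench, carrying an aluminium track 56 mm wide along y whose top is 40 mm above the bench. Origin on the bench surface; board spans x -140..140, y -190..150 mm in this frame. The track's middle line is x = 0; the blue stop block slides along the frame's +y towards the yellow end block (75 x 35 mm, at y 90..125 mm, top 75 mm above the bench)
- stop (a joint): how far the blue stop block has slid along the jig's +y, m: 0 as found, 0.07 when it rests against the end block. A pin inside holds it until the wheel stands at about 11.7 rad; then it slides with about 5 N and stays where it is left
- stop_push (a point): centre of the flat end face of the blue stop block that looks along the jig's -y, 56 mm above the bench, moving with the block. The block is 66 (x) x 140 (y) x 30 mm, its underside 41 mm and its top 71 mm above the bench (1 mm above the track). Axes as the jig's
- pointer (a point): tip of the yellow pointer arrow on top of the stop block, on its -y half, 52 mm from the wheel's axis and 73 mm above the bench; it moves with the block. It points at the wheel's axis
- wheel (a joint): angle of the knurled wheel, rad, growing anticlockwise seen from above (loosening), many turns. At 0, 6.28 and 12.57 the orange dot is at the pointer. It is found somewhere between 2.0 and 5.0, so the dot comes to the pointer the first time at 6.28, the second time at 12.57. Light friction (0.06 N m); it stays where it is left. It is not sprung and has no stop at the goal; it turns on up to 20 and back down to 0
- wheel_center (a point): centre of the knurled wheel, on its vertical axis, half-way up, 95 mm above the bench; it moves with the stop block, over the middle of which it stands. Dark steel wheel, 92 mm across over 24 upright round ribs that stand out 4 mm from a 42 mm radius core, 22 mm high (84 to 106 mm above the bench); open space below it beyond the block. Its axes turn with the wheel
- dot (a point): orange dot 14 mm across on the wheel's top, 31 mm from the axis, 107 mm above the bench; turns with the wheel
- offcut: loose pale offcut lying on the jig's board on its far side, 60 x 90 x 22 mm. Origin at the centre of its underside. Leave alone
- wedge: loose brown block lying on the jig's board on its near side, 35 x 60 x 30 mm. Origin at the centre of its underside. Leave alone
- screwjar: loose amber jar with black cap standing on the jig's board, 44 mm across, 50 mm high. Origin at the centre of its underside. Leave alone
- tape: loose yellow tape measure on the bench, 60 x 30 x 50 mm high. Origin at the centre of its underside. Leave alone
- driver: loose screwdriver with orange handle lying on the bench, about 200 mm long along its x. Leave alone

How it is judged (in metres and radians):
On the way, in this order (a step that is already met when the one before it is completed fails the run):
1. the wheel is loosened until its dot is at the pointer for the second time, the stop block still where it was found (value of joint wheel between 12.166 and 12.966 rad and value of joint stop below 0.02 m), for 0.2 s.
2. a fingertip on the block itself, not on the wheel, pushes the stop block along the track (contact force between the fingers and stop above 0.5 N and contact force between the fingers and wheel below 0.1 N and value of joint stop above 0.03 m), for 0.05 s.
3. the stop block is against the end block (value of joint stop above 0.066 m), for 0.2 s.
At the end, for the whole second after the job is handed in: the wheel stands at 12.57 rad, its dot within 0.4 rad (23 degrees) of the pointer after coming round to it for the second time, and the stop block rests against the end block (within 4 mm), both at rest (value of joint wheel between 12.166 and 12.966 rad and value of joint stop above 0.066 m and velocity of joint wheel between -0.05 and 0.05 rad/s and velocity of joint stop below 0.01 m/s); the robot touches nothing.
It fails at once if the wheel is pressed or squeezed with more than 70 N (contact force between the fingers and wheel above 70 N).
It fails at once if the stop block is gripped or forced: more than 55 N on it from the fingers while they are off the wheel (contact force between the fingers and stop above 55 N and contact force between the fingers and wheel below 0.1 N).
It fails at once if the wheel is turned more than a quarter turn past the second meeting with the pointer (value of joint wheel above 14.136 rad).
It fails at once if a loose thing around is shoved, tipped or lifted (more than 20 mm from where it was) (distance of any of offcut, wedge, screwjar, tape, driver from where it was at the start of the episode above 0.02 m).
It also fails if it takes over 69 s, if anything falls off the work surface, if the arm or the gripper's body presses on something with over 40 N, if the wrist force passes 120 N, or if a joint passes its speed limit or range.

ROBOT

A 6-joint arm with a two-finger parallel gripper is mounted at the origin on the work surface. World frame = base frame: x ahead of the robot, y to its left, z up, the work surface at z = 0. Lengths are in mm, angles in rad, forces in N, time in s.
With the tool pointing down it reaches from about 350 to 800 mm from the base axis. Payload 7.3 kg.
Tool frame: the origin (TCP) lies midway between the tips of the shut fingers; the grasp point (between the pads) lies 19 mm behind it (grip_depth is the distance from the TCP to the grasp point, in mm); z points along the fingers, y is the line along which they close (so a half turn about z gives the same grasp; the last joint's range is limited). The gripper opens to 85 mm and grips with 20 to 120 N. Pads are 22 mm wide; open, the fingers measure 114 mm over their backs; the gripper's body (76 mm by 85 mm) begins 54 mm behind the grasp point. The pads swing forward as they close: fully open they stand 13 mm farther back than shut.
Start: joints at [1.099, 0.342, 1.524, -0, 1.275, -0.146], TCP at [168.021, 497.407, 231.322] pointing down, gripper open.
Joint ranges: [-2.53, 2.53], [-0.77, 2.02], [0.04, 2.7], [-1, 4.14], [0.28, 2.66], [-3.11, 3.11]. Speed limits (rad/s): [2.57, 2.57, 3.14, 3.14, 3.14, 3.14].

INTERFACE

Orientations are given as a 3x3 rotation matrix whose columns are the frame's x, y, z axes.
In Python, from station import * gives the robot as it stands.
- The arm moves only by the shell command python3 -m pendant 'ROWS'. ROWS is JSON, a list of rows, each a list of 3 entries, a list of its own where there are three numbers: the shift along the tool's x, y, z in mm, then the turn, a rotation vector about the tool's x, y, z in degrees, then the opening in per cent of the stroke, from 0 (shut) to 100 (fully open). A call has 1 to 5 rows; each row shifts and turns the commanded pose from where the row before left it, along the tool's axes as they then stand; what a row does not reach is not made up. A row lasts 1/8 s, in which the tool goes at most 62.5 mm and 10.7 degrees, less where a joint would pass 70% of its speed; a pose out of reach is approached as far as the arm can. A call with a gripper value outside its range is refused whole. The fingers move at their own pace and stop on an object; the grip force is fixed at half the most. Time passes only in rows, so rows that do not move let the fingers close. It gives the time, the measured TCP pose, the force, the opening and the grip force at its end, in the units of the state.
- sense(): the state, without advancing time (a new reading comes with each control period).
- grab_frame(name): name is "scene" or "top"; returns the picture (480x640x3 uint8, red, green, blue); there is no depth.
- camera_params(name): a dict with "fx", "fy", "cx", "cy" (pixels), "world_to_cam" (4x4, takes a point from world to camera coordinates). Camera axes: x right, y down, z forward; pixel columns grow to the right and rows downward; lengths in mm; the calibration is good to about 2 mm. A picture is of the moment at which its call begins. camera_params takes no time and is no camera call.
- hand_in(): hands the job in; it is judged then, once.
The state is a dict: "time": time; "joint_positions": joint angles; "qd": joint speeds; "tau": joint torques, N m; "eef_pos": TCP position; "tcp_rot": TCP orientation; "force": force on the tool from outside, world axes, zero at the start; "moment": the same for the moment, N m; "grip_width": finger opening in mm; "grasp_force": force on a finger pad.
Only numpy, scipy, OpenCV 4.12 (cv2) and the standard library are available. Lean on these libraries where they do the work, as an engineer would, in place of code of your own. Each camera call takes 0.05 s, during which the arm holds its last target. There are 200 camera calls.

## Working session

There is one attempt and no reset: what is moved stays moved. The work goes in short steps, Python scripts to look and compute and a shell command to move; the robot and the scene stay as the last step left them, time stands still between calls to the robot, and variables do not carry over. Pictures are saved under pics/ and viewed, at most 10 in all, crops included, and the job is handed in when it is done.

```bash
mkdir -p pics; ls
python3 - <<'E'
from station import *
import cv2
for n in("scene","top"):
    cv2.imwrite(f"pics/{n}0.png",grab_frame(n)[:,:,::-1]); print(n,camera_params(n))
s=sense();print(s)
E
```

```text
pics
scene {'fx': 533.662259078513, 'fy': 533.662259078513, 'cx': 317.60599621167347, 'cy': 241.27492213290722, 'world_to_cam': array([[-6.66695320e-01,  7.45316276e-01, -4.58240957e-03,
         3.49347628e+02],
       [ 6.45698593e-01,  5.74493262e-01, -5.03021688e-01,
        -3.39486859e+02],
       [-3.72277688e-01, -3.38321060e-01, -8.64261641e-01,
         1.26178746e+03],
       [ 0.00000000e+00,  0.00000000e+00,  0.00000000e+00,
         1.00000000e+00]])}
top {'fx': 618.8033396428735, 'fy': 618.8033396428735, 'cx': 316.0426951110368, 'cy': 225.47502884684417, 'world_to_cam': array([[ 3.01615165e-02, -9.99537553e-01, -3.86827965e-03,
         1.06474272e+01],
       [-9.90845132e-01, -2.93892763e-02, -1.31765680e-01,
         5.88543171e+02],
       [ 1.31591060e-01,  7.80711881e-03, -9.91273344e-01,
         1.32494770e+03],
       [ 0.00000000e+00,  0.00000000e+00,  0.00000000e+00,
         1.00000000e+00]])}
{'time': 0.1, 'joint_positions': array([ 1.09900348e+00,  3.42657381e-01,  1.52490254e+00, -6.47984204e-06,
        1.27540103e+00, -1.45989521e-01]), 'qd': array([-2.66132869e-04, -2.41915986e-03, -1.97006376e-03, -9.94030579e-06,
        1.64521307e-03,  5.73895361e-04]), 'tau': array([ 2.27185941e-03, -4.34447193e+01, -2.46492505e+01, -3.37186270e-05,
        4.61650212e-03,  3.76072694e-05]), 'eef_pos': array([167.85198263, 497.07587411, 230.69982095]), 'tcp_rot': array([[-9.47394457e-01,  3.20067746e-01, -6.16348386e-04],
       [ 3.20068281e-01,  9.47393689e-01, -1.22163712e-03],
       [ 1.92917932e-04, -1.35464580e-03, -9.99999064e-01]]), 'force': array([ 0.24372561, -0.49491009,  0.56380621]), 'moment': array([-0.00931587, -0.00272745, -0.03149555]), 'grasp_force': 0.0, 'grip_width': 85.52765217925057}
```

View pics/top0.png

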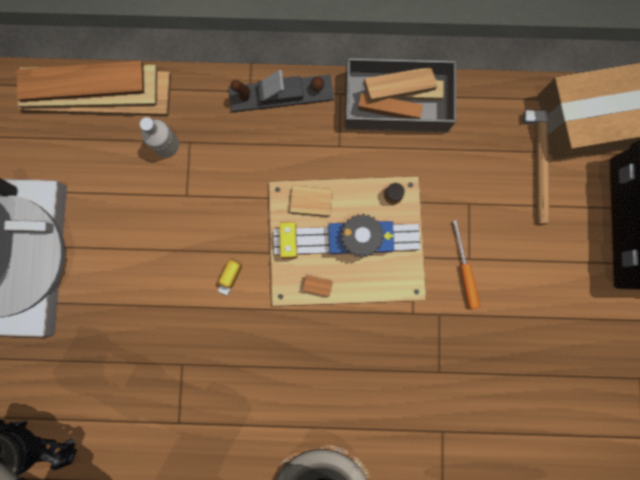

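View pics/scene0.png

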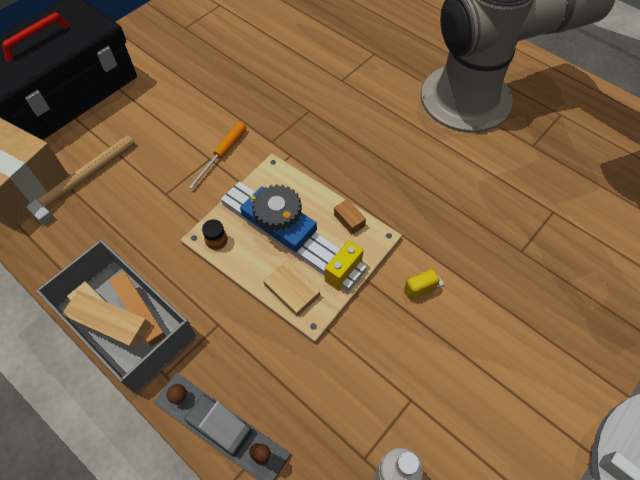

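Top view: wheel centre is near (362,235), the dot near (348,232), the pointer near (388,236) and the end block near (288,240), so jig +y is roughly world +y. In the scene view the wheel is near (277,204) and the dot near (287,215).

```bash
cat > h.py <<'E'
from station import *
import numpy as np, cv2
def ray(n,uv):
    p=camera_params(n);T=p["world_to_cam"];R=T[:3,:3];o=-R.T@T[:3,3]
    d=R.T@np.array([(uv[0]-p["cx"])/p["fx"],(uv[1]-p["cy"])/p["fy"],1]);return o,d/np.linalg.norm(d)
def plane(n,uv,z):
    o,d=ray(n,uv);return o+d*(z-o[2])/d[2]
def tri(a,b):
    A=0;B=0
    for n,uv in(("top",a),("scene",b)):
        o,d=ray(n,uv);P=np.eye(3)-np.outer(d,d);A=A+P;B=B+P@o
    return np.linalg.solve(A,B)
def blobs(img,lo,hi,box,amin=8):
    h=cv2.cvtColor(img,cv2.COLOR_RGB2HSV);m=cv2.inRange(h,lo,hi);k=np.zeros_like(m);x0,y0,x1,y1=box;k[y0:y1,x0:x1]=m[y0:y1,x0:x1]
    n,l,s,c=cv2.connectedComponentsWithStats(k);r=[(s[i,4],c[i].round(1),s[i,:4]) for i in range(1,n) if s[i,4]>=amin]
    return sorted(r,key=lambda t:-t[0])
BOX={"top":(270,175,425,305),"scene":(180,155,400,340)}
COL={"yellow":((24,150,120),(34,255,255)),"orange":((8,190,150),(18,255,255)),"blue":((105,120,40),(125,255,255)),"dark":((0,0,0),(179,90,75)),"hub":((0,0,150),(179,40,255))}
E
python3 - <<'E'
from h import *
for n in BOX:
    im=grab_frame(n)
    for c in COL:
        print(n,c,[(int(a),*p,*map(int,s)) for a,p,s in blobs(im,*COL[c],BOX[n])[:5]])
    x,y=(362,235) if n=="top" else (277,206)
    cv2.imwrite(f"pics/c_{n}.png",cv2.resize(im[y-35:y+35,x-45:x+45,::-1],None,fx=8,fy=8,interpolation=cv2.INTER_CUBIC))
E
```

```text
top yellow [(374, np.float64(287.6), np.float64(239.8), 280, 223, 16, 34), (14, np.float64(387.2), np.float64(235.6), 385, 234, 5, 4)]
top orange []
top blue [(263, np.float64(334.2), np.float64(237.8), 330, 224, 12, 29), (126, np.float64(386.5), np.float64(245.4), 378, 239, 15, 12), (92, np.float64(386.6), np.float64(226.2), 380, 222, 12, 11)]
top dark [(214, np.float64(394.6), np.float64(191.9), 387, 184, 16, 17), (15, np.float64(347.7), np.float64(251.0), 345, 249, 6, 4), (10, np.float64(344.1), np.float64(245.7), 342, 244, 5, 4), (8, np.float64(340.9), np.float64(235.8), 340, 234, 3, 4), (8, np.float64(341.9), np.float64(240.8), 341, 239, 3, 4)]
top hub [(591, np.float64(406.4), np.float64(236.5), 393, 224, 27, 26), (272, np.float64(311.2), np.float64(239.8), 296, 235, 31, 11), (202, np.float64(311.7), np.float64(249.4), 297, 246, 30, 8), (188, np.float64(362.1), np.float64(234.3), 355, 227, 16, 15), (182, np.float64(310.0), np.float64(230.5), 296, 227, 30, 8)]
scene yellow [(578, np.float64(343.7), np.float64(258.9), 325, 241, 38, 37), (12, np.float64(252.9), np.float64(197.1), 251, 196, 5, 3)]
scene orange []
scene blue [(1129, np.float64(285.1), np.float64(228.2), 241, 198, 76, 54), (27, np.float64(258.4), np.float64(190.8), 253, 187, 11, 9)]
scene dark [(335, np.float64(212.6), np.float64(229.3), 202, 220, 22, 20), (305, np.float64(278.4), np.float64(221.4), 253, 204, 49, 27), (221, np.float64(186.6), np.float64(331.9), 180, 321, 17, 19), (55, np.float64(269.7), np.float64(234.9), 243, 216, 54, 37), (10, np.float64(355.3), np.float64(281.1), 352, 277, 8, 9)]
scene hub [(251, np.float64(320.6), np.float64(251.4), 308, 242, 27, 21), (187, np.float64(314.0), np.float64(259.4), 302, 250, 25, 20), (186, np.float64(276.0), np.float64(202.8), 268, 196, 17, 14), (170, np.float64(237.8), np.float64(195.0), 227, 187, 22, 17), (170, np.float64(327.4), np.float64(243.7), 316, 235, 24, 19)]
```

View pics/c_top.png

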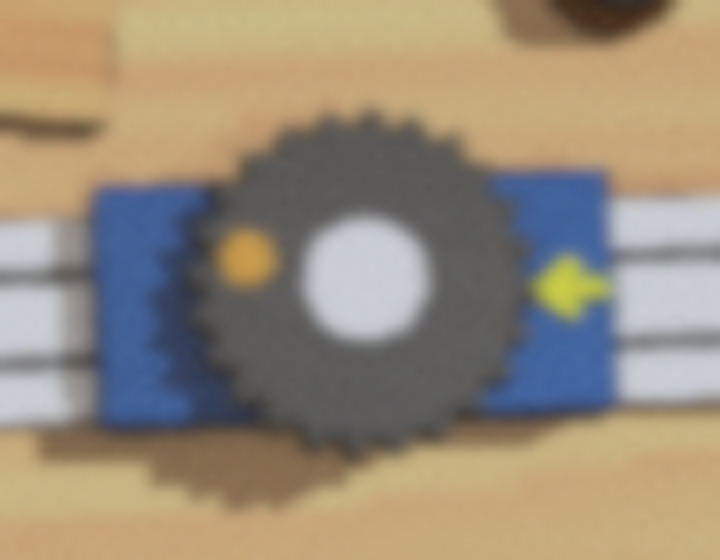

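The top crop is 8x with its origin at pixel (317,200). The wheel circle is centred at (362.2,235.1), the hub at (362.1,234.3), the orange dot at (347.9,232.2) and the pointer tip at (383.3,235.9).

```bash
sed -i 's/"orange":((8,190,150),(18,255,255))/"orange":((10,130,130),(20,255,255))/' h.py
python3 - <<'E'
from h import *
im=grab_frame("top");im2=grab_frame("scene")
a=blobs(im,*COL["orange"],(335,205,390,265));b=blobs(im2,*COL["orange"],(245,180,305,235))
print(a,b)
print("hub tri",tri((362.1,234.3),(276,202.8)))
D=tri(a[0][1],b[0][1]);print("dot tri",D,plane("top",a[0][1],107))
C=plane("top",(362.2,235.1),106);print("wheel",C, "hub@110",plane("top",(362.1,234.3),110),plane("scene",(276,202.8),110))
P=plane("top",(383.3,235.9),73);print("ptr",P)
print("ptr c tri",tri((387.2,235.6),(252.9,197.1)))
y=blobs(im,*COL["yellow"],BOX["top"])[0];print("end",plane("top",y[1],73))
d=D-C;p=P-C
print("angle",np.mod(np.arctan2(d[1],d[0])-np.arctan2(p[1],p[0]),2*np.pi),np.hypot(*d[:2]),np.hypot(*p[:2]))
# jig direction from board corners' screws via track grooves: blue block far/near ends at z71
m=cv2.inRange(cv2.cvtColor(im,cv2.COLOR_RGB2HSV),*COL["blue"]);m[:215]=0;m[260:]=0;m[:,:325]=0;m[:,400:]=0
pts=np.argwhere(m)[:,::-1].astype(np.float32);r=cv2.boxPoints(cv2.minAreaRect(pts))
for q in r: print(q,plane("top",q,71)[:2])
E
```

```text
[(np.int32(28), array([347.5, 231.8]), array([345, 229,   6,   6], dtype=int32))] [(np.int32(43), array([286.4, 214. ]), array([283, 211,   8,   7], dtype=int32))]
hub tri [562.46306472 -68.33806586 109.74313877]
dot tri [566.97461717 -37.84704948 108.34993884] [567.55008233 -38.41016603 107.        ]
wheel [561.63973541 -69.31900296 106.        ] hub@110 [562.83470779 -68.806088   110.        ] [562.21927111 -67.68003025 110.        ]
ptr [ 565.19038146 -116.76909776   73.        ]
ptr c tri [ 566.73223364 -125.96498413   77.32032565]
end [550.47549952  87.94381562  73.        ]
angle 2.898986718082509 31.920915076276163 47.58275510786762
[328.98404 224.07608] [5.87570900e+02 2.40472065e-01]
[391.6495  221.71136] [ 596.7034056  -134.44343648]
[392.71597 249.97299] [ 535.71994502 -137.58255338]
[330.0505 252.3377] [526.64945905  -3.71208893]
```

```bash
cat >> h.py <<'E'
C=np.array([562.3,-68.6])
def psi_of(R): return np.degrees(np.arctan2(R[1,0],R[0,0]))
def rows(x,y,z,dpsi,n,g=0):
    "rows: dpsi = change of heading, anticlockwise from above, deg"
    s=sense();p=s["eef_pos"];psi=psi_of(s["tcp_rot"]);d=(np.array([x,y,z])-p)/n;out=[]
    for k in range(n):
        a=np.radians(psi+k*dpsi/n);c,q=np.cos(a),np.sin(a)
        out.append([[round(float(v),1) for v in(c*d[0]+q*d[1],q*d[0]-c*d[1],-d[2])],[0,0,round(-dpsi/n,1)],g])
    for i in range(0,n,5): print(str(out[i:i+5]).replace(" ",""))
def pol(th,r): return C+r*np.array([np.cos(np.radians(th)),np.sin(np.radians(th))])
def st():
    s=sense();d=s["eef_pos"][:2]-C;print("t",s["time"],"p",s["eef_pos"].round(1),"psi",psi_of(s["tcp_rot"]).round(1),"th",np.degrees(np.arctan2(d[1],d[0])).round(1),"r",np.hypot(*d).round(2),"F",s["force"].round(1),"q6",s["joint_positions"][5].round(2),"w",s["grip_width"])
E
python3 -c "
from h import *
p=pol(-30,85);print(p);rows(p[0],p[1],160,-244.1,24)"
```

```text
[ 635.91215932 -111.1       ]
[[[-26.6,-17.8,3.0],[0,0,10.2],0],[[-29.3,-12.8,3.0],[0,0,10.2],0],[[-31.1,-7.4,3.0],[0,0,10.2],0],[[-31.9,-1.8,3.0],[0,0,10.2],0],[[-31.7,3.9,3.0],[0,0,10.2],0]]
[[[-30.6,9.4,3.0],[0,0,10.2],0],[[-28.4,14.6,3.0],[0,0,10.2],0],[[-25.4,19.4,3.0],[0,0,10.2],0],[[-21.6,23.6,3.0],[0,0,10.2],0],[[-17.1,27.1,3.0],[0,0,10.2],0]]
[[[-12.0,29.6,3.0],[0,0,10.2],0],[[-6.6,31.3,3.0],[0,0,10.2],0],[[-1.0,32.0,3.0],[0,0,10.2],0],[[4.7,31.6,3.0],[0,0,10.2],0],[[10.2,30.3,3.0],[0,0,10.2],0]]
[[[15.4,28.0,3.0],[0,0,10.2],0],[[20.1,24.9,3.0],[0,0,10.2],0],[[24.2,20.9,3.0],[0,0,10.2],0],[[27.5,16.3,3.0],[0,0,10.2],0],[[30.0,11.2,3.0],[0,0,10.2],0]]
[[[31.5,5.7,3.0],[0,0,10.2],0],[[32.0,0.1,3.0],[0,0,10.2],0],[[31.5,-5.5,3.0],[0,0,10.2],0],[[30.0,-11.0,3.0],[0,0,10.2],0]]
```

```bash
python3 -m pendant '[[[-26.6,-17.8,3.0],[0,0,10.2],0],[[-29.3,-12.8,3.0],[0,0,10.2],0],[[-31.1,-7.4,3.0],[0,0,10.2],0],[[-31.9,-1.8,3.0],[0,0,10.2],0],[[-31.7,3.9,3.0],[0,0,10.2],0]]'
python3 -m pendant '[[[-30.6,9.4,3.0],[0,0,10.2],0],[[-28.4,14.6,3.0],[0,0,10.2],0],[[-25.4,19.4,3.0],[0,0,10.2],0],[[-21.6,23.6,3.0],[0,0,10.2],0],[[-17.1,27.1,3.0],[0,0,10.2],0]]'
python3 -m pendant '[[[-12.0,29.6,3.0],[0,0,10.2],0],[[-6.6,31.3,3.0],[0,0,10.2],0],[[-1.0,32.0,3.0],[0,0,10.2],0],[[4.7,31.6,3.0],[0,0,10.2],0],[[10.2,30.3,3.0],[0,0,10.2],0]]'
python3 -c "
from h import *
st()
p=pol(-30,85);rows(p[0],p[1],160,-91.8,9)"
```

```text
time: 0.92
eef_pos: [266.0, 369.8, 216.3]
tcp_rot: [[-0.342, 0.94, 0.0], [0.94, 0.342, 0.0], [0.0, 0.0, -1.0]]
force: [0.6, 0.2, -0.2]
grip_width: -0.2
grasp_force: 0.0
time: 1.55
eef_pos: [362.9, 242.6, 201.3]
tcp_rot: [[0.515, 0.857, 0.0], [0.857, -0.515, 0.0], [0.0, 0.0, -1.0]]
force: [0.7, 0.1, -0.4]
grip_width: -0.1
grasp_force: 0.0
time: 2.17
eef_pos: [459.6, 115.2, 186.2]
tcp_rot: [[0.99, 0.139, 0.0], [0.139, -0.99, 0.0], [0.0, -0.0, -1.0]]
force: [0.2, 0.4, 0.8]
grip_width: -0.1
grasp_force: 0.0
t 2.175 p [459.6 115.2 186.2] psi 8.0 th 119.2 r 210.55 F [0.2 0.4 0.8] q6 1.51 w -0.07330697875019583
[[[15.9,27.6,2.9],[0,0,10.2],0],[[20.5,24.4,2.9],[0,0,10.2],0],[[24.5,20.3,2.9],[0,0,10.2],0],[[27.8,15.7,2.9],[0,0,10.2],0],[[30.1,10.5,2.9],[0,0,10.2],0]]
[[[31.5,5.0,2.9],[0,0,10.2],0],[[31.9,-0.6,2.9],[0,0,10.2],0],[[31.3,-6.3,2.9],[0,0,10.2],0],[[29.7,-11.7,2.9],[0,0,10.2],0]]
```

```bash
python3 -m pendant '[[[15.9,27.6,2.9],[0,0,10.2],0],[[20.5,24.4,2.9],[0,0,10.2],0],[[24.5,20.3,2.9],[0,0,10.2],0],[[27.8,15.7,2.9],[0,0,10.2],0],[[30.1,10.5,2.9],[0,0,10.2],0]]' >/dev/null
python3 -m pendant '[[[31.5,5.0,2.9],[0,0,10.2],0],[[31.9,-0.6,2.9],[0,0,10.2],0],[[31.3,-6.3,2.9],[0,0,10.2],0],[[29.7,-11.7,2.9],[0,0,10.2],0]]'
python3 -m pendant '[[[0,0,36],[0,0,0],0],[[0,0,36],[0,0,0],0],[[0,0,0],[0,0,0],0]]' >/dev/null
python3 -c "
from h import *
st()
p=pol(-30,69);rows(p[0],p[1],88,0,2)
cv2.imwrite('pics/top1.png',cv2.resize(grab_frame('top')[175:275,295:425,::-1],None,fx=6,fy=6,interpolation=cv2.INTER_CUBIC))"
```

```text
time: 3.3
eef_pos: [637.3, -110.0, 159.9]
tcp_rot: [[0.108, -0.994, -0.0], [-0.994, -0.108, 0.0], [-0.0, 0.0, -1.0]]
force: [0.9, 0.2, -0.2]
grip_width: -0.2
grasp_force: 0.0
t 3.675 p [ 634.7 -108.7   85.1] psi -83.5 th -29.0 r 82.77 F [ 0.3  0.3 -0.1] q6 2.74 w 0.21183897071141897
[[[-3.5,6.0,-1.5],[0,0,0.0],0],[[-3.5,6.0,-1.5],[0,0,0.0],0]]
```

View pics/top1.png

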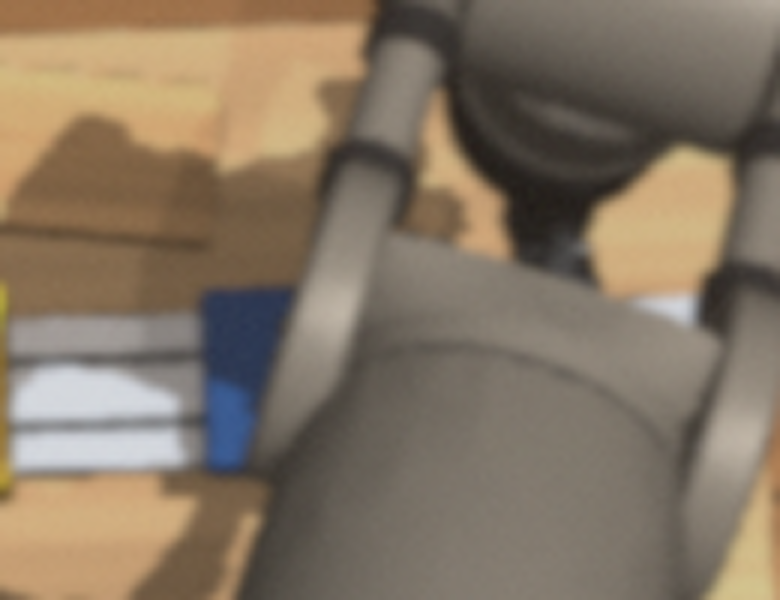

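The arm hides the wheel from the top camera, so I'll find the rim by touch.

```bash
python3 -m pendant '[[[-3.5,6.0,-1.5],[0,0,0],0],[[-3.5,6.0,-1.5],[0,0,0],0],[[0,0,0],[0,0,0],0]]' | grep force
for i in 1 ; do python3 -m pendant '[[[-1.2,1.6,0],[0,0,0],0],[[0,0,0],[0,0,0],0]]' | grep force; done
python3 -m pendant '[[[-1.2,1.6,0],[0,0,0],0],[[0,0,0],[0,0,0],0]]' | grep force
python3 -c "
from h import *
st()
cv2.imwrite('pics/sc1.png',cv2.resize(grab_frame('scene')[130:260,200:370,::-1],None,fx=4.6,fy=4.6,interpolation=cv2.INTER_CUBIC))"
```

```text
force: [-1.0, 0.3, -0.2]
grasp_force: 0.0
force: [-0.3, -0.5, -0.3]
grasp_force: 0.0
force: [1.1, -0.0, 0.6]
grasp_force: 0.0
t 4.6 p [ 620.5 -101.5   91.1] psi -83.5 th -29.5 r 66.83 F [ 1.1 -0.   0.6] q6 2.74 w 0.2359840697953234
```

View pics/sc1.png

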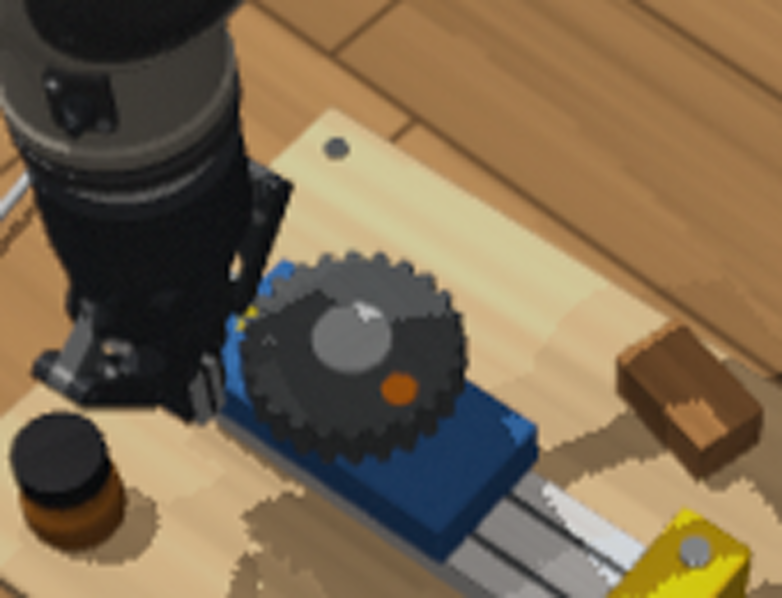

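Scene crop (4.6x): the pad tips, at about (205,390), are still several mm short of the rim at about (245,370). The dot is visible at (400,388). I'll step inwards until I feel contact.

```bash
cat > ok.py <<'E'
from h import *
import sys
st(); sys.exit(np.hypot(*sense()["force"][:2])>float(sys.argv[1]))
E
python3 -m pendant '[[[-1.2,1.6,0],[0,0,0],0],[[0,0,0],[0,0,0],0]]' >/dev/null; python3 ok.py 3 &&
python3 -m pendant '[[[-0.9,1.2,0],[0,0,0],0],[[0,0,0],[0,0,0],0]]' >/dev/null; python3 ok.py 3 &&
python3 -m pendant '[[[-0.9,1.2,0],[0,0,0],0],[[0,0,0],[0,0,0],0]]' >/dev/null && python3 ok.py 3 &&
python3 -m pendant '[[[-0.9,1.2,0],[0,0,0],0],[[0,0,0],[0,0,0],0]]' >/dev/null && python3 ok.py 3 &&
python3 -m pendant '[[[-0.9,1.2,0],[0,0,0],0],[[0,0,0],[0,0,0],0]]' >/dev/null && python3 ok.py 3 &&
python3 -m pendant '[[[-0.9,1.2,0],[0,0,0],0],[[0,0,0],[0,0,0],0]]' >/dev/null && python3 ok.py 3
```

```text
t 4.9 p [ 618.7 -100.5   91.1] psi -83.5 th -29.5 r 64.82 F [ 0.  -0.5  0.1] q6 2.74 w 0.03426126166630401
t 4.9 p [ 618.7 -100.5   91.1] psi -83.5 th -29.5 r 64.82 F [ 0.  -0.5  0.1] q6 2.74 w 0.03426126166630401False
False
```

```bash
sed -i 's/sys.exit(\(.*\))$/sys.exit(int(\1))/' ok.py
python3 -m pendant '[[[-0.9,1.2,0],[0,0,0],0],[[0,0,0],[0,0,0],0]]' >/dev/null && python3 ok.py 3 &&
python3 -m pendant '[[[-0.9,1.2,0],[0,0,0],0],[[0,0,0],[0,0,0],0]]' >/dev/null && python3 ok.py 3 &&
python3 -m pendant '[[[-0.9,1.2,0],[0,0,0],0],[[0,0,0],[0,0,0],0]]' >/dev/null && python3 ok.py 3 &&
python3 -m pendant '[[[-0.9,1.2,0],[0,0,0],0],[[0,0,0],[0,0,0],0]]' >/dev/null && python3 ok.py 3 &&
python3 -m pendant '[[[-0.9,1.2,0],[0,0,0],0],[[0,0,0],[0,0,0],0]]' >/dev/null && python3 ok.py 3 &&
python3 -m pendant '[[[-0.9,1.2,0],[0,0,0],0],[[0,0,0],[0,0,0],0]]' >/dev/null && python3 ok.py 3
```

```text
t 5.15 p [617.5 -99.8  91.2] psi -83.5 th -29.5 r 63.35 F [-0.4 -0.2 -0.2] q6 2.74 w 0.3034007988584435
t 5.4 p [616.2 -99.   91.2] psi -83.5 th -29.4 r 61.85 F [-1.   0.1  0.1] q6 2.75 w 0.04228677408918717
t 5.65 p [615.1 -98.4  91.3] psi -83.5 th -29.4 r 60.65 F [ 0.4 -0.5 -0.2] q6 2.75 w -0.24116541994455443
t 5.9 p [614.6 -98.   91.5] psi -83.5 th -29.3 r 59.95 F [ 5.5 -2.1 -2.2] q6 2.75 w 0.2641196423556896
```

Contact is at r ≈ 60.2 and the arm is fairly compliant. Now I'll orbit anticlockwise.

```bash
python3 -m pendant '[[[-8.8,-5.3,0],[0,0,-10],0],[[-8.8,-5.3,0],[0,0,-10],0],[[-8.8,-5.3,0],[0,0,-10],0]]' >/dev/null
cat > dot.py <<'E'
from h import *
im=grab_frame("scene");h=cv2.cvtColor(im,cv2.COLOR_RGB2HSV)
b=blobs(im,(3,170,60),(20,255,255),(238,168,320,245),12)
for a,p,s in b[:2]:
    q=plane("scene",p,107)[:2]-C
    print("dot",a,p,"r",np.hypot(*q).round(1),"wheel mod",np.mod(np.arctan2(q[1],q[0])+np.radians(86),2*np.pi).round(2))
E
python3 ok.py 99; python3 dot.py
```

```text
t 6.275 p [622.1 -68.4  91.5] psi -53.1 th 0.2 r 59.85 F [ 3.  -2.8 -0.4] q6 2.27 w 0.2751995565475759
dot 42 [291.4 208.9] r 31.6 wheel mod 3.41
```

```bash
python3 -m pendant '[[[-8.8,-5.3,0],[0,0,-10],0],[[-8.8,-5.3,0],[0,0,-10],0],[[-8.8,-5.3,0],[0,0,-10],0],[[-8.8,-5.3,0],[0,0,-10],0],[[-8.8,-5.3,0],[0,0,-10],0]]' >/dev/null
python3 ok.py 20 && python3 dot.py && python3 -m pendant '[[[-8.8,-5.3,0],[0,0,-10],0],[[-8.8,-5.3,0],[0,0,-10],0],[[-8.8,-5.3,0],[0,0,-10],0],[[-8.8,-5.3,0],[0,0,-10],0],[[-8.8,-5.3,0],[0,0,-10],0]]' >/dev/null
python3 ok.py 20 ; python3 dot.py
```

```text
t 6.95 p [600.4 -22.5  91.5] psi -3.3 th 50.4 r 59.84 F [ 4.4  1.2 -0.8] q6 1.46 w 0.13475116616915514
t 7.625 p [551.2 -10.3  91.2] psi 46.6 th 100.8 r 59.33 F [ 2.4  0.4 -0.5] q6 0.6 w -0.10281683246011529
```

```bash
python3 -m pendant '[[[-8.8,-5.3,0],[0,0,-10],0],[[-8.8,-5.3,0],[0,0,-10],0],[[-8.8,-5.3,0],[0,0,-10],0],[[-8.8,-5.3,0],[0,0,-10],0],[[-8.8,-5.3,0],[0,0,-10],0]]' >/dev/null
python3 ok.py 20 && python3 dot.py && python3 -m pendant '[[[-8.8,-5.3,0],[0,0,-10],0],[[-8.8,-5.3,0],[0,0,-10],0],[[-8.8,-5.3,0],[0,0,-10],0],[[-8.8,-5.3,0],[0,0,-10],0],[[-8.8,-5.3,0],[0,0,-10],0]]' >/dev/null
python3 ok.py 20 ; python3 dot.py
```

```text
t 8.3 p [510.2 -39.1  91.1] psi 96.5 th 150.5 r 59.81 F [ 1.1  2.5 -0.2] q6 -0.34 w 0.5327242155480041
dot 39 [269.4 191. ] r 31.0 wheel mod 5.8
t 8.975 p [505.8 -88.8  90.8] psi 146.4 th -160.3 r 59.99 F [-3.1  1.7  1.3] q6 -1.31 w -0.07969859181941172
dot 37 [260.1 199.5] r 30.6 wheel mod 0.36
```

```bash
python3 -m pendant '[[[-8.8,-5.3,0],[0,0,-10],0],[[-8.8,-5.3,0],[0,0,-10],0],[[-8.8,-5.3,0],[0,0,-10],0],[[-8.8,-5.3,0],[0,0,-10],0],[[-8.8,-5.3,0],[0,0,-10],0]]' >/dev/null
python3 ok.py 20 && python3 dot.py && python3 -m pendant '[[[-8.8,-5.3,0],[0,0,-10],0],[[-8.8,-5.3,0],[0,0,-10],0],[[-8.8,-5.3,0],[0,0,-10],0],[[-8.8,-5.3,0],[0,0,-10],0]]' >/dev/null
python3 ok.py 20 ; python3 dot.py
python3 -c "
from h import *
p=pol(-70,85);rows(p[0],p[1],90,0,2);print()"
```

```text
t 9.65 p [ 541.6 -124.7   90.9] psi -163.7 th -110.3 r 59.79 F [-3.7 -2.7  1.1] q6 -2.22 w -0.17912240850133482
dot 37 [261.8 211.4] r 30.3 wheel mod 1.27
t 10.2 p [ 582.9 -124.6   91. ] psi -123.8 th -69.8 r 59.71 F [-1.3 -3.8  0.9] q6 -2.89 w 0.1791342345703071
dot 40 [271.1 217. ] r 30.5 wheel mod 1.99
[[[8.2,-9.7,0.6],[0,0,0.0],0],[[8.2,-9.7,0.6],[0,0,0.0],0]]
```

The wheel stands at 8.27 with 246° to go. Next I retract and unwind the wrist.

```bash
python3 -m pendant '[[[8.2,-9.7,0.6],[0,0,0],0],[[8.2,-9.7,0.6],[0,0,0],0],[[0,0,0],[0,0,10.5],0],[[0,0,0],[0,0,10.5],0],[[0,0,0],[0,0,10.5],0]]' >/dev/null
python3 -m pendant '[[[0,0,0],[0,0,10.5],0],[[0,0,0],[0,0,10.5],0],[[0,0,0],[0,0,10.5],0],[[0,0,0],[0,0,10.5],0],[[0,0,0],[0,0,10.5],0]]' >/dev/null
python3 -m pendant '[[[0,0,0],[0,0,10.5],0],[[0,0,0],[0,0,10.5],0],[[0,0,0],[0,0,10.5],0],[[0,0,0],[0,0,10.5],0],[[0,0,0],[0,0,10.5],0]]' >/dev/null
python3 -m pendant '[[[0,0,0],[0,0,10.5],0],[[0,0,0],[0,0,10.5],0],[[0,0,0],[0,0,10.5],0],[[0,0,0],[0,0,10.5],0],[[0,0,0],[0,0,10.5],0]]' >/dev/null
python3 -m pendant '[[[0,0,0],[0,0,10.5],0],[[0,0,0],[0,0,10.5],0],[[0,0,0],[0,0,10.5],0],[[0,0,0],[0,0,10.5],0],[[0,0,0],[0,0,0],0]]' >/dev/null
python3 ok.py 99; python3 dot.py; python3 -c "
from h import *
s=sense();print(psi_of(s['tcp_rot']))
p=pol(-70,62);rows(p[0],p[1],90,-17.2-psi_of(s['tcp_rot']),3)"
```

```text
t 13.375 p [ 590.  -148.7   89.9] psi 5.4 th -70.9 r 84.81 F [0.8 0.6 1.1] q6 1.1 w -0.12746298639423578
dot 41 [271.6 217.2] r 30.7 wheel mod 2.02
5.572589396148546
[[[-1.5,-7.4,-0.0],[0,0,np.float64(7.6)],0],[[-2.4,-7.2,-0.0],[0,0,np.float64(7.6)],0],[[-3.4,-6.8,-0.0],[0,0,np.float64(7.6)],0]]
```

```bash
python3 -m pendant '[[[-1.5,-7.4,0],[0,0,7.6],0],[[-2.4,-7.2,0],[0,0,7.6],0],[[-3.4,-6.8,0],[0,0,7.6],0],[[-1.6,-2.1,0],[0,0,0],0],[[0,0,0],[0,0,0],0]]' >/dev/null; python3 ok.py 12 && python3 -m pendant '[[[7.6,-6.9,0],[0,0,-10],0],[[7.6,-6.9,0],[0,0,-10],0],[[7.6,-6.9,0],[0,0,-10],0]]' >/dev/null;  python3 ok.py 12;python3 dot.py
```

```text
t 14.05 p [ 583.2 -124.6   90.2] psi -17.1 th -69.5 r 59.76 F [ 2.  -3.5 -0.3] q6 1.53 w -0.024903324550031858
t 14.425 p [ 607.6 -106.8   89.9] psi 13.2 th -40.2 r 59.24 F [-0.2 -2.4 -0. ] q6 1.04 w -0.16899457657268416
dot 42 [277.7 217.5] r 31.1 wheel mod 2.39
```

```bash
python3 -m pendant '[[[7.6,-6.9,0],[0,0,-10],0],[[7.6,-6.9,0],[0,0,-10],0],[[7.6,-6.9,0],[0,0,-10],0],[[7.6,-6.9,0],[0,0,-10],0],[[7.6,-6.9,0],[0,0,-10],0]]' >/dev/null;  python3 ok.py 15;python3 dot.py
python3 -m pendant '[[[7.6,-6.9,0],[0,0,-10],0],[[7.6,-6.9,0],[0,0,-10],0],[[7.6,-6.9,0],[0,0,-10],0],[[7.6,-6.9,0],[0,0,-10],0],[[7.6,-6.9,0],[0,0,-10],0]]' >/dev/null;  python3 ok.py 15;python3 dot.py
```

```text
t 15.1 p [620.9 -58.6  90. ] psi 63.0 th 9.7 r 59.48 F [ 1.7 -1.7  0.1] q6 0.25 w -0.3625164008369372
dot 40 [290.1 211. ] r 31.7 wheel mod 3.25
t 15.775 p [592.4 -17.3  90.1] psi 112.9 th 59.6 r 59.52 F [ 2.   0.1 -1.2] q6 -0.56 w 0.058581437234230524
```

```bash
python3 -m pendant '[[[7.6,-6.9,0],[0,0,-10],0],[[7.6,-6.9,0],[0,0,-10],0],[[7.6,-6.9,0],[0,0,-10],0],[[7.6,-6.9,0],[0,0,-10],0],[[7.6,-6.9,0],[0,0,-10],0]]' >/dev/null;  python3 ok.py 15;python3 dot.py
python3 -m pendant '[[[7.6,-6.9,0],[0,0,-10],0],[[7.6,-6.9,0],[0,0,-10],0],[[7.6,-6.9,0],[0,0,-10],0],[[7.6,-6.9,0],[0,0,-10],0]]' >/dev/null;  python3 ok.py 15;python3 dot.py
```

```text
t 16.45 p [542.1 -12.6  90. ] psi 162.7 th 109.8 r 59.55 F [ 1.   3.  -0.2] q6 -1.44 w -0.08979290983326682
dot 35 [283.1 190.7] r 31.4 wheel mod 4.96
t 17.0 p [510.9 -38.7  89.9] psi -157.4 th 149.9 r 59.47 F [0.6 2.1 0.9] q6 -2.19 w 0.1577758068569854
dot 36 [271.9 190.4] r 30.7 wheel mod 5.65
```

```bash
python3 -m pendant '[[[7.6,-6.9,0],[0,0,-10],0],[[7.6,-6.9,0],[0,0,-10],0],[[7.6,-6.9,0],[0,0,-10],0],[[3.6,-4.0,0],[0,0,-5],0],[[0,0,0],[0,0,0],0]]' >/dev/null;  python3 ok.py 15;python3 dot.py
python3 -c "
from h import *
s=sense();p=pol(186,95);rows(p[0],p[1],90,0,2)
for n,(x,y) in (('scene',(277,210)),('top',(362,235))): cv2.imwrite(f'pics/{n}2.png',cv2.resize(grab_frame(n)[y-40:y+40,x-50:x+50,::-1],None,fx=6,fy=6,interpolation=cv2.INTER_CUBIC))"
```

```text
t 17.675 p [503.5 -74.   89.7] psi -122.7 th -174.7 r 59.04 F [-4.5 -0.3  1.8] q6 -2.87 w 0.20848734250697315
dot 36 [263.  195.4] r 30.4 wheel mod 0.02
[[[11.6,13.8,-0.1],[0,0,0.0],0],[[11.6,13.8,-0.1],[0,0,0.0],0]]
```

View pics/scene2.png

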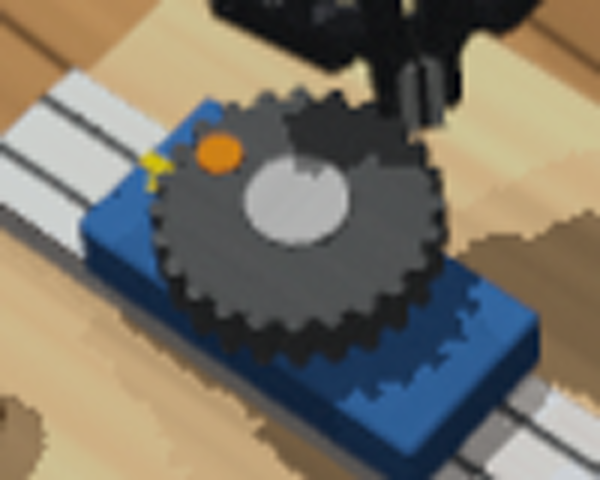

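The dot (crop 218,153) is level with the pointer (155,168), at 12.57 + 0.02, and the block has not moved. Now I'll retract and go round behind the block's -y face.

```bash
python3 -m pendant '[[[11.6,13.8,0],[0,0,0],0],[[11.6,13.8,0],[0,0,0],0],[[0,0,-40],[0,0,0],0],[[0,0,0],[0,0,0],0]]' >/dev/null;  python3 ok.py 15;python3 dot.py
python3 -c "
from h import *
s=sense();rows(569.5,-178,130,94-(psi_of(s['tcp_rot'])+360),14)"
```

```text
t 18.325 p [471.6 -79.3 132.7] psi -122.5 th -173.2 r 91.34 F [0.5 0.8 0.4] q6 -2.9 w 0.1852190671911847
dot 36 [263.  195.4] r 30.4 wheel mod 0.02
[[[2.2,-9.8,0.1],[0,0,np.float64(10.3)],0],[[0.4,-10.0,0.1],[0,0,np.float64(10.3)],0],[[-1.4,-9.9,0.1],[0,0,np.float64(10.3)],0],[[-3.1,-9.5,0.1],[0,0,np.float64(10.3)],0],[[-4.8,-8.8,0.1],[0,0,np.float64(10.3)],0]]
[[[-6.2,-7.8,0.1],[0,0,np.float64(10.3)],0],[[-7.5,-6.6,0.1],[0,0,np.float64(10.3)],0],[[-8.6,-5.1,0.1],[0,0,np.float64(10.3)],0],[[-9.4,-3.5,0.1],[0,0,np.float64(10.3)],0],[[-9.8,-1.8,0.1],[0,0,np.float64(10.3)],0]]
[[[-10.0,-0.0,0.1],[0,0,np.float64(10.3)],0],[[-9.8,1.8,0.1],[0,0,np.float64(10.3)],0],[[-9.4,3.5,0.1],[0,0,np.float64(10.3)],0],[[-8.6,5.1,0.1],[0,0,np.float64(10.3)],0]]
```

```bash
python3 -m pendant '[[[2.2,-9.8,0.1],[0,0,10.3],0],[[0.4,-10.0,0.1],[0,0,10.3],0],[[-1.4,-9.9,0.1],[0,0,10.3],0],[[-3.1,-9.5,0.1],[0,0,10.3],0],[[-4.8,-8.8,0.1],[0,0,10.3],0]]' >/dev/null
python3 -m pendant '[[[-6.2,-7.8,0.1],[0,0,10.3],0],[[-7.5,-6.6,0.1],[0,0,10.3],0],[[-8.6,-5.1,0.1],[0,0,10.3],0],[[-9.4,-3.5,0.1],[0,0,10.3],0],[[-9.8,-1.8,0.1],[0,0,10.3],0]]' >/dev/null
python3 -m pendant '[[[-10.0,0,0.1],[0,0,10.3],0],[[-9.8,1.8,0.1],[0,0,10.3],0],[[-9.4,3.5,0.1],[0,0,10.3],0],[[-8.6,5.1,0.1],[0,0,10.3],0],[[0,0,0],[0,0,0],0]]' >/dev/null
python3 ok.py 99
python3 -c "
from h import *
rows(569.5,-178,52,0,2)"
```

```text
t 20.25 p [ 567.9 -178.   127.3] psi 93.5 th -87.1 r 109.58 F [-0.5  1.1  0.3] q6 -0.49 w -0.06511628300138905
[[[-0.0,0.8,37.7],[0,0,0.0],0],[[-0.0,0.8,37.7],[0,0,0.0],0]]
```

```bash
python3 -m pendant '[[[0,0.8,37.7],[0,0,0],0],[[0,0.8,37.7],[0,0,0],0],[[12,0,0],[0,0,0],0],[[10,0,0],[0,0,0],0],[[0,0,0],[0,0,0],0]]' >/dev/null; python3 ok.py 10 &&
python3 -m pendant '[[[4,0,0],[0,0,0],0],[[4,0,0],[0,0,0],0],[[4,0,0],[0,0,0],0],[[4,0,0],[0,0,0],0]]' >/dev/null; python3 ok.py 20; python3 dot.py
python3 -c "
from h import *
x,y=277,210
cv2.imwrite('pics/sc3.png',cv2.resize(grab_frame('scene')[y-60:y+60,x-80:x+80,::-1],None,fx=5,fy=5,interpolation=cv2.INTER_CUBIC))"
```

```text
t 20.875 p [ 568.9 -154.9   55. ] psi 93.7 th -85.6 r 86.57 F [-0.8 -0.3  0.5] q6 -0.46 w -0.1416480598978599
t 21.375 p [ 567.5 -141.2   54.1] psi 93.5 th -85.9 r 72.76 F [-0.8 -5.3  3. ] q6 -0.43 w -0.09358128754785881
dot 39 [266.5 197.5] r 22.2 wheel mod 0.01
```

View pics/sc3.png

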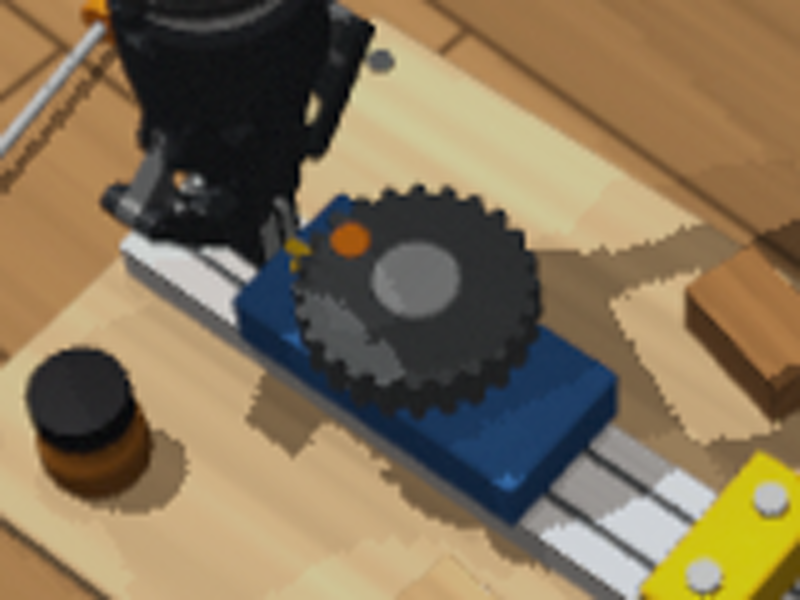

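The block slides, about 8 mm so far at 5 N. The finger bears only on the block, and the dot is still at the pointer.

```bash
python3 -m pendant '[[[9,0,0],[0,0,0],0],[[9,0,0],[0,0,0],0],[[9,0,0],[0,0,0],0],[[9,0,0],[0,0,0],0],[[9,0,0],[0,0,0],0]]' >/dev/null; python3 ok.py 20 && python3 -m pendant '[[[4,0,0],[0,0,0],0],[[4,0,0],[0,0,0],0],[[3,0,0],[0,0,0],0]]' >/dev/null && python3 ok.py 12 && python3 -m pendant '[[[2,0,0],[0,0,0],0],[[0,0,0],[0,0,0],0]]' >/dev/null && python3 ok.py 12 && python3 -m pendant '[[[2,0,0],[0,0,0],0],[[0,0,0],[0,0,0],0]]' >/dev/null && python3 ok.py 12 &&  python3 -m pendant '[[[1.5,0,0],[0,0,0],0],[[0,0,0],[0,0,0],0]]' >/dev/null && python3 ok.py 12 && python3 -m pendant '[[[1.5,0,0],[0,0,0],0],[[0,0,0],[0,0,0],0]]' >/dev/null && python3 ok.py 12
```

```text
t 22.1 p [564.6 -95.9  53.9] psi 93.5 th -85.2 r 27.38 F [-1.1 -6.2  5.3] q6 -0.36 w -0.1546547585168617
t 22.475 p [563.9 -84.6  53.7] psi 93.5 th -84.2 r 16.12 F [-0.7 -5.8  4.9] q6 -0.34 w 0.17167001796797682
t 22.725 p [563.8 -82.4  53.5] psi 93.5 th -83.9 r 13.86 F [ 0.3 -4.2  3.1] q6 -0.34 w -0.15670429270517244
t 22.975 p [563.6 -80.3  53.4] psi 93.5 th -83.6 r 11.79 F [-0.3 -4.6  3.7] q6 -0.34 w -0.2554884510534054
t 23.225 p [563.5 -79.6  53.4] psi 93.5 th -83.6 r 11.09 F [-0.2 -8.5  3.3] q6 -0.34 w -0.36148458868253963
t 23.475 p [563.6 -79.6  53.5] psi 93.5 th -83.3 r 11.05 F [ -0.5 -14.3   2.6] q6 -0.33 w 0.26409229507941934
```

The block is seated: force rose to 14 N with no further motion. I'll hold, back off and check.

```bash
python3 -m pendant '[[[0,0,0],[0,0,0],0],[[0,0,0],[0,0,0],0],[[-15,0,0],[0,0,0],0],[[-40,0,0],[0,0,0],0],[[-30,0,-60],[0,0,0],0]]' >/dev/null; python3 -m pendant '[[[0,0,-40],[0,0,0],0],[[0,0,0],[0,0,0],0],[[0,0,0],[0,0,0],0]]' >/dev/null; python3 ok.py 99
python3 -c "
from h import *
im=grab_frame('scene');p=blobs(im,(3,170,60),(20,255,255),(268,185,350,270),12)[0][1]
C2=C+70*np.array([-.07,.998]);q=plane('scene',p,107)[:2]-C2;print(p,q,np.hypot(*q),np.degrees(np.arctan2(q[1],q[0]))+86)
x,y=300,225
cv2.imwrite('pics/sc4.png',cv2.resize(im[y-60:y+60,x-80:x+80,::-1],None,fx=5,fy=5,interpolation=cv2.INTER_CUBIC))"
```

```text
t 24.475 p [ 567.5 -159.2  148. ] psi 93.5 th -86.7 r 90.72 F [ 0.3  0.4 -1.5] q6 -0.47 w 0.0013713679993522594
[292.  214.6] [  2.79030457 -30.72187208] 30.848326109137812 1.1896328090077333
```

View pics/sc4.png

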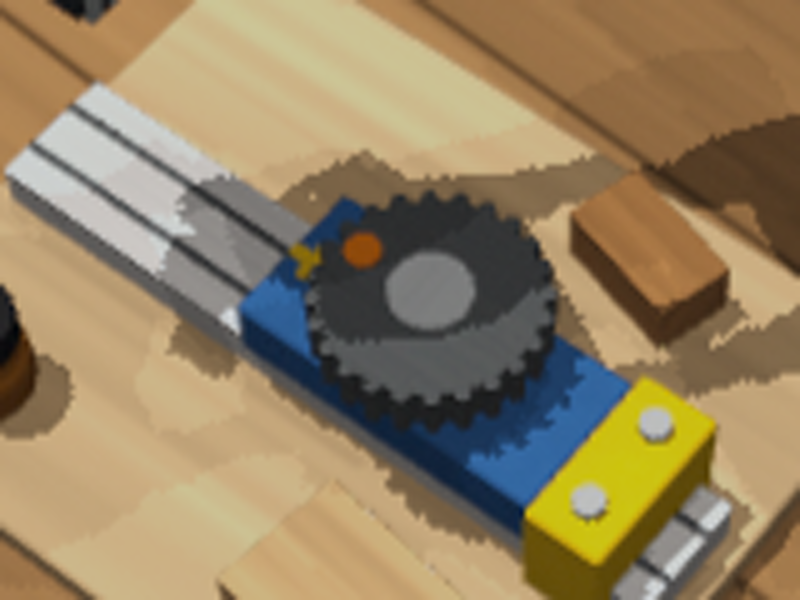

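The block is flush against the yellow end block, near crop (580,450). The dot at (362,250) faces the pointer at (305,260), 1° off, and the arm is clear.

```bash
python3 -c "
from station import *
print(hand_in())"
```

```text
the job is handed in; nothing more can be done
None
```

I handed the job in with the dot at the pointer for the second time (about 1° off) and the blue stop block against the yellow end block; the arm is clear, and the hand-in call gave no verdict.

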